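Start the bench vacuum controller in order

TASK

Start up the vacuum controller on the bench with light presses of the fingertips: press the round key all the way down, then the square key, then the narrow bar key; each stays down by itself. Leave the three-cornered key up, press no harder than a fingertip would, and do not pick up or push about the vials and the beaker beside the controller.

Things in the scene. Friction and masses are not known exactly. Their poses are not given: they have to be found in the camera images.
- console: Bench vacuum controller, a white box with a grey deck, 100 mm (x) by 260 mm (y), fixed to the bench. Origin: centre of its underside on the bench; x points to its back (hose stubs), z up; the deck is 45 mm above the origin. In a row along its y axis, 60 mm apart, sit four white push keys on black 46 mm square bezels (3 mm thick); which key has which place varies.
- round_key (a joint): How far the round key is pressed down, in m: 0 fully up, 0.008 at its bottom stop. It moves straight down against about 3 N of friction, has no return spring and stays where it is left.
- round_top (a point): Centre of the flat top of the key with the round cap, 32 mm in diameter. It moves with the key: about 62 mm above the bench and 14 mm above the bezel when up, 6 mm above the bezel when down. Axes as the console's.
- round_unit: The bezel that carries that key, a black plate 46 x 46 x 3 mm fixed on the deck; origin under its centre, at deck height.
- square_key (a joint): How far the square key is pressed down, in m: 0 fully up, 0.008 at its bottom stop. It moves straight down against about 3 N of friction, has no return spring and stays where it is left.
- square_top (a point): Centre of the flat top of the key with the square cap, 29 x 29 mm. It moves with the key: about 62 mm above the bench and 14 mm above the bezel when up, 6 mm above the bezel when down. Axes as the console's.
- square_unit: The bezel that carries that key, a black plate 46 x 46 x 3 mm fixed on the deck; origin under its centre, at deck height.
- bar_key (a joint): How far the bar key is pressed down, in m: 0 fully up, 0.008 at its bottom stop. It moves straight down against about 3 N of friction, has no return spring and stays where it is left.
- bar_top (a point): Centre of the flat top of the key with the narrow oblong cap, 36 mm along the console's short side (console x) and 12 mm along its long side (console y). It moves with the key: about 62 mm above the bench and 14 mm above the bezel when up, 6 mm above the bezel when down. Axes as the console's.
- bar_unit: The bezel that carries that key, a black plate 46 x 46 x 3 mm fixed on the deck; origin under its centre, at deck height.
- triangle_key (a joint): How far the three-cornered key is pressed down, in m: 0 fully up, 0.008 at its bottom stop. It moves straight down against about 3 N of friction, has no return spring and stays where it is left.
- triangle_top (a point): Centre of the flat top of the key with the three-cornered cap, corners 21 mm from its middle. It moves with the key: about 62 mm above the bench and 14 mm above the bezel when up, 6 mm above the bezel when down. Axes as the console's.
- triangle_unit: The bezel that carries that key, a black plate 46 x 46 x 3 mm fixed on the deck; origin under its centre, at deck height.
- amber_vial: Loose brown screw-cap vial, 23 mm across, 45 mm tall, beside the console's +y end. Origin under its centre.
- beaker: Loose glass beaker, 61 mm across, 76 mm tall, beside the console's -y end. Origin under its centre.
- clear_vial: Loose clear screw-cap vial with a blue cap, 26 mm across, 50 mm tall, behind the console near its -y end. Origin under its centre.

How it is judged:
By the outcome, as a careful person would: the job done as asked, in the order asked, and still so for the second after the job is handed in, with the robot touching nothing.
It also fails if it takes over 40 s, if anything falls off the work surface, if the arm or the gripper's body presses on something with over 40 N, if the wrist force passes 120 N, or if a joint passes its speed limit or range.

ROBOT

A 6-joint arm with a two-finger parallel gripper is mounted at the origin on a cart in front of the work surface, level with it; the furniture and walls round the work are solid. World frame = base frame: x ahead of the robot, y to its left, z up, the work surface at z = 0. Lengths are in m, angles in rad, forces in N, time in s.
With the tool pointing down it reaches from about 0.4 to 0.825 m from the base axis. Payload 7 kg.
Tool frame: the origin (TCP) lies midway between the tips of the shut fingers; the grasp point (between the pads) lies 19 mm behind it; y points along the fingers, z is the direction in which the jaws open and shut, and the axes are right-handed (so a half turn about y gives the same grasp; the last joint's range is limited). The gripper opens to 88 mm and grips with 3 to 60 N. Pads are 19 mm wide; open, the fingers measure 130 mm over their backs; the gripper's body (78 mm by 193 mm) begins 47 mm behind the grasp point.
Start: joints at [-0.891, 0.359, 0.012, 0, -1.224, -0.288], TCP at [0.258, -0.624, 0.227] pointing down, gripper open.
Joint ranges: [-3.07, 3.07], [-1.43, 2.12], [-1.02, 1.25], [-3.03, 1.67], [-3.05, -0], [-3.03, 3.03]. Speed limits (rad/s): [2.39, 2.39, 3.01, 3.14, 3.14, 3.14].

INTERFACE

Orientations are given as [roll, pitch, yaw] about the fixed x, y, z axes, in that order (R = Rz(yaw) Ry(pitch) Rx(roll)).
In Python, from station import arm gives the robot as it stands.
- The arm moves only by the tool move_arm, never from a script. Its argument "deltas" is a list of rows, each an object with "dp": the shift along the tool's x, y, z in mm, a list of three; "rotation": the turn, a rotation vector about the tool's x, y, z in degrees, a list of three. A call has 1 to 5 rows; each row shifts and turns the pose as measured when the row begins, along the tool's axes as they then stand; what a row does not reach is not made up. A row lasts 1/12 s, in which the tool goes at most 41.7 mm and 7.16 degrees, less where a joint would pass 70% of its speed; a pose out of reach is approached as far as the arm can. A call is refused whole if a number of a shift passes 41.7 or a number of a turn 7.16, either way. A call with a gripper value outside its range is refused whole. "jaw" is the closure in counts, from 0 (fully open) to 255 (shut), set as the call begins (left out, the last holds). The fingers move at their own pace and stop on an object; "squeeze" is the grip in N (left out, the last holds). Time passes only in rows, so rows that do not move let the fingers close. It gives the time, the measured TCP pose, the force and the opening at its end, in the units of the state.
- arm.get_state(): the state, without advancing time (a new reading comes with each control period).
- arm.grab_frame(name): name is "side" or "top" or "wrist"; returns a dict with "pixels" (420x560x3 uint8, red, green, blue), "z_map" (420x560 float32, m along the optical axis (not along the pixel's ray), 0 where there is no reading), "fx", "fy", "cx", "cy" (pixels), "k1" (the pictures are not rectified: a ray, as slopes to the right and down, at radius r is drawn at 1 + k1 r^2 times it, then the intrinsics apply), "cam_to_world" (4x4, takes a point from camera to world coordinates); the wrist camera has in their place "mount" (4x4, takes a point from camera to tool coordinates, whose origin is the TCP and whose axes are the tool frame's). Camera axes: x right, y down, z forward; pixel columns grow to the right and rows downward; lengths in m; the calibration is good to about 2 mm. A picture is of the moment at which its call begins: read the wrist's pose just before it.
- arm.job_done(): hands the job in, once; it reports no verdict.
The state is a dict: "t": time; "q": joint angles; "qd": joint speeds; "joint_efforts": joint torques, N m; "eef_pos": TCP position; "ee_rot": TCP orientation; "force": force on the tool from outside, world axes, zero at the start; "moment": the same for the moment, N m; "width": finger opening in m.
Only numpy, scipy, OpenCV 4.12 (cv2) and the standard library are available. Lean on these libraries where they do the work, as an engineer would, in place of code of your own. Each camera call takes 0.05 s, during which the arm holds its last target.

## Working session

There is one attempt and no reset: what is moved stays moved. The work goes in short steps, Python scripts to look and compute and a tool call to move; the robot and the scene stay as the last step left them, time stands still between calls to the robot, and variables do not carry over. Pictures are saved under pics/ and viewed, and the job is handed in when it is done.

Besides the shell and the picture viewer there is one more tool, called in YAML: its name, and indented under it one key for each argument. move_arm: Moves the arm, as the interface text tells. Its arguments: {"type":"object","properties":{"deltas":{"type":"array","items":{"type":"object","properties":{"dp":{"type":"array","items":{"type":"number"}},"rotation":{"type":"array","items":{"type":"number"}}}}},"jaw":{"type":"number"},"squeeze":{"type":"number"}},"required":["deltas"]}

```bash
mkdir -p pics
cat > h.py <<'E'
import numpy as np, cv2, pickle
from station import arm
def grab(n,tag):
    s=arm.get_state(); f=arm.grab_frame(n); f['state']=s
    cv2.imwrite(f'pics/{tag}.png',f['pixels'][:,:,::-1]); pickle.dump(f,open(f'{tag}.pkl','wb')); return f
E
python3 - <<'E'
from h import *
s=arm.get_state(); print(s)
for n in ('top','side'):
    f=grab(n,n+'0'); print(n,f['fx'],f['fy'],f['cx'],f['cy'],f['k1'],np.round(f['cam_to_world'],3).tolist())
E
```

```text
{'t': 0.0, 'q': array([-8.90945824e-01,  3.59387623e-01,  1.10625932e-02, -3.81773336e-04,
       -1.22413262e+00, -2.88146281e-01]), 'qd': array([ 0.0007541 , -0.00087317, -0.00035377,  0.00143637, -0.00113075,
       -0.00026078]), 'joint_efforts': array([-1.32376204e-03, -5.82716453e+01,  2.93060696e+01,  6.99703708e+00,
        6.89007895e-03, -1.94962754e-04]), 'eef_pos': array([ 0.25750755, -0.62340349,  0.22561816]), 'ee_rot': array([-1.56910149e+00,  1.28063312e-04,  3.91574320e-01]), 'force': array([0.15717983, 0.33186865, 0.39546614]), 'moment': array([ 0.00988016,  0.02287946, -0.03774097]), 'width': 0.08780515950100148}
top 412.51471664206827 412.51471664206827 272.13444550706095 214.01810659096495 0.033775550675957555 [[-0.021, -0.996, 0.086, 0.496], [-1.0, 0.022, 0.003, -0.061], [-0.005, -0.086, -0.996, 0.925], [0.0, 0.0, 0.0, 1.0]]
side 406.70226383053017 406.70226383053017 279.9223409143072 202.64871213743754 -0.0017478515492884226 [[-0.91, -0.214, 0.355, 0.275], [-0.415, 0.489, -0.767, 0.579], [-0.009, -0.845, -0.534, 0.529], [0.0, 0.0, 0.0, 1.0]]
```

View pics/top0.png

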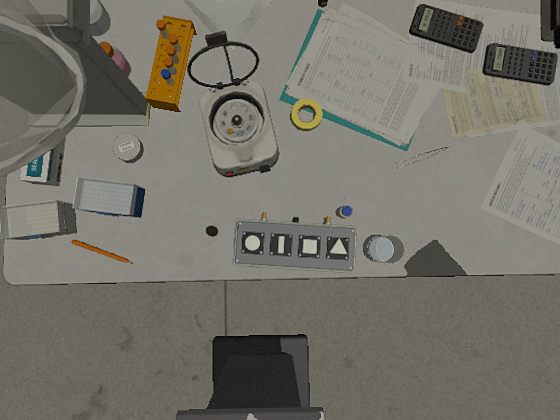

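View pics/side0.png

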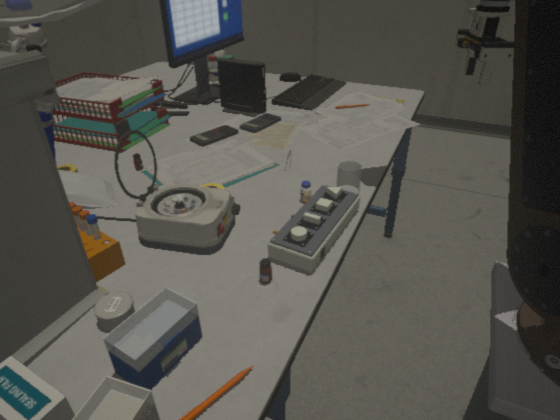

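The top view shows, left (+y) to right: round (252,243), bar (281,244), square (310,246) and triangle (339,247). The amber vial is at (211,231), the blue-capped vial at (345,211) and the beaker at (381,249). The side view agrees on the order. Next I'll measure their positions.

```bash
cat >> h.py <<'E'
def ray(f,uv,T=None):
    T=f['cam_to_world'] if T is None else T
    K=np.array([[f['fx'],0,f['cx']],[0,f['fy'],f['cy']],[0,0,1]])
    p=cv2.undistortPoints(np.array(uv,float).reshape(-1,1,2),K,np.array([f['k1'],0,0,0,0.]),None,None).reshape(-1,2)
    d=np.c_[p,np.ones(len(p))]@T[:3,:3].T
    return T[:3,3],d,p
def onplane(f,uv,z,T=None):
    o,d,_=ray(f,uv,T); return o+d*((z-o[2])/d[:,2])[:,None]
def blobs(f,box,thr,amin,amax):
    x0,y0,x1,y1=box; g=cv2.cvtColor(f['pixels'],cv2.COLOR_RGB2GRAY)
    m=np.zeros_like(g); m[y0:y1,x0:x1]=(g[y0:y1,x0:x1]>thr)*255
    n,l,st,c=cv2.connectedComponentsWithStats(m)
    return [(c[i],st[i]) for i in range(1,n) if amin<st[i][4]<amax]
E
python3 - <<'E'
from h import *
for n,box in (('top',(236,228,354,264)),('side',(270,180,362,255))):
    f=pickle.load(open(n+'0.pkl','rb')); 
    for thr in (170,190):
      for c,st in blobs(f,box,thr,40,700):
        z=np.median(f['z_map'][int(c[1])-1:int(c[1])+2,int(c[0])-1:int(c[0])+2])
        P=onplane(f,[c],.062)[0]
        o,d,p=ray(f,[c]); print(n,thr,np.round(c,1),st.tolist(),np.round(P,4),'depthpt',np.round(o+d[0]*z,4))
    g=f['pixels']; x0,y0,x1,y1=(225,200,410,275) if n=='top' else (255,165,375,285)
    cv2.imwrite(f'pics/{n}z.png',cv2.resize(g[y0:y1,x0:x1,::-1],None,fx=4,fy=4,interpolation=cv2.INTER_CUBIC))
E
```

```text
top 170 [252.1 242.5] [246, 236, 14, 14, 147] [ 0.512  -0.0151  0.062 ] depthpt [ 0.512  -0.015   0.0613]
top 170 [280.8 244.2] [279, 237, 5, 16, 66] [ 0.507  -0.0748  0.062 ] depthpt [ 0.507  -0.0748  0.0623]
top 170 [338.4 247.7] [331, 239, 15, 15, 114] [ 0.4975 -0.1945  0.062 ] depthpt [ 0.4975 -0.1944  0.0623]
top 170 [309.5 246. ] [303, 240, 14, 13, 150] [ 0.5021 -0.1345  0.062 ] depthpt [ 0.5021 -0.1346  0.0616]
```

View pics/topz.png

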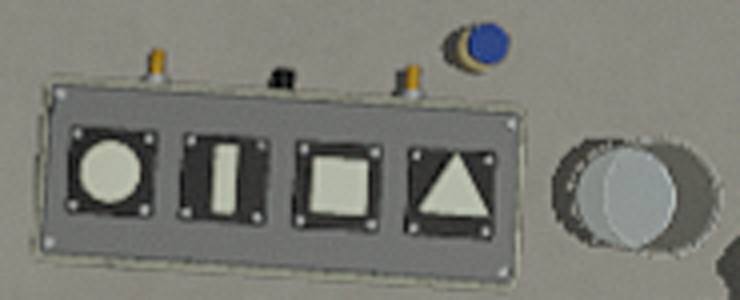

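```bash
cat >> h.py <<'E'
from scipy.spatial.transform import Rotation as Ro
def to(P,yaw=-0.0806):
    s=arm.get_state(); R=Ro.from_euler('xyz',s['ee_rot']).as_matrix()
    Rt=Ro.from_euler('xyz',[-np.pi/2,0,yaw]).as_matrix()
    print('t',round(s['t'],2),'pos',np.round(s['eef_pos'],4),'rot',np.round(s['ee_rot'],4),'w',round(s['width'],4),'F',np.round(s['force'],1))
    print('dp mm',np.round(R.T@(np.array(P)-s['eef_pos'])*1e3,1),'rot deg',np.round(np.degrees(Ro.from_matrix(R.T@Rt).as_rotvec()),2))
E
python3 - <<'E'
from h import *
f=pickle.load(open('side0.pkl','rb'))
g=cv2.cvtColor(f['pixels'],cv2.COLOR_RGB2GRAY)
for uv in [(299,234),(313,218),(325,205),(336,192)]: print(g[uv[1],uv[0]],np.round(onplane(f,[uv],.062)[0],4))
for thr in (130,145,155):
  for c,st in blobs(f,(285,183,348,243),thr,40,500): print(thr,np.round(c,1),st.tolist(),np.round(onplane(f,[c],.062)[0],4))
to((.512,-.015,.11))
E
```

```text
156 [ 0.5052 -0.0048  0.062 ]
98 [ 0.4997 -0.0663  0.062 ]
151 [ 0.4936 -0.1223  0.062 ]
152 [ 0.4888 -0.1833  0.062 ]
130 [334.7 188.8] [328, 187, 14, 6, 52] [ 0.4959 -0.1958  0.062 ]
130 [323.8 201.9] [317, 198, 15, 9, 81] [ 0.5   -0.133  0.062]
130 [311.8 215.2] [304, 213, 16, 6, 45] [ 0.5054 -0.0748  0.062 ]
130 [298.5 230.6] [291, 226, 16, 10, 108] [ 0.5103 -0.0144  0.062 ]
145 [334.5 188.7] [329, 187, 12, 6, 43] [ 0.4965 -0.1962  0.062 ]
145 [323.8 201.8] [318, 199, 13, 7, 64] [ 0.5001 -0.1333  0.062 ]
145 [298.4 230.6] [292, 227, 14, 8, 94] [ 0.5105 -0.0146  0.062 ]
155 [298.7 230.7] [293, 228, 12, 7, 59] [ 0.5098 -0.0143  0.062 ]
t 0.1 pos [ 0.2576 -0.6235  0.2257] rot [-1.5693e+00  2.0000e-04  3.9170e-01] w 0.0875 F [ 0.  -0.3 -1. ]
dp mm [467.5 116.3 465.1] rot deg [-0.08 27.06 -0.03]
```

View pics/sidez.png

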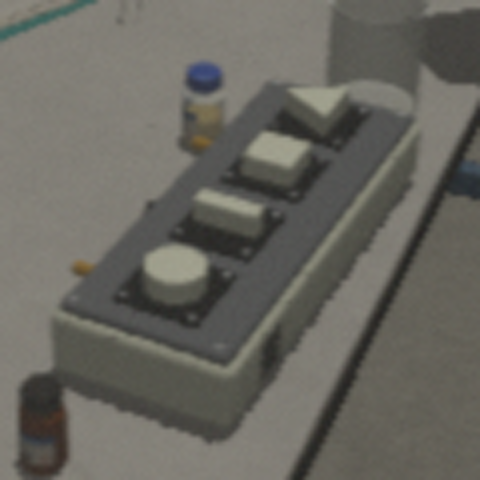

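move_arm:
  deltas:
    - {"dp": [27.5, 0, 27.5], "rotation": [0, 6.8, 0]}
    - {"dp": [24, 0, 30.5], "rotation": [0, 6.8, 0]}
    - {"dp": [20, 0, 33], "rotation": [0, 6.8, 0]}
    - {"dp": [16, 0, 35], "rotation": [0, 6.8, 0]}
  jaw: 255
  squeeze: 10

```text
t: 0.43
eef_pos: [0.3137, -0.483, 0.2207]
ee_rot: [-1.566, 0.007, -0.094]
force: [2.1, 1.3, -0.2]
width: 0.0664
```

The side view agrees with the top view to about 2 mm for all four keys, and they sit 60 mm apart as they should. I'll carry on to a point above the round key.

move_arm:
  deltas:
    - {"dp": [13, 0, 40], "rotation": [0, 0, 0]}
    - {"dp": [13, 0, 40], "rotation": [0, 0, 0]}
    - {"dp": [13, 0, 40], "rotation": [0, 0, 0]}
    - {"dp": [13, 0, 40], "rotation": [0, 0, 0]}
    - {"dp": [13, 0, 40], "rotation": [0, 0, 0]}

```text
t: 0.85
eef_pos: [0.3948, -0.2906, 0.2195]
ee_rot: [-1.564, 0.009, -0.106]
force: [1.8, -0.2, -0.3]
width: 0.0334
```

```bash
python3 -c "
from h import *
to((.511,-.0148,.11))"
```

```text
t 0.85 pos [ 0.3948 -0.2906  0.2195] rot [-1.5642  0.0093 -0.1055] w 0.0334 F [ 1.8 -0.2 -0.3]
dp mm [ 87.5 110.6 285.8] rot deg [-0.38 -1.43 -0.53]
```

move_arm:
  deltas:
    - {"dp": [12, 0, 40], "rotation": [-0.3, -1, -0.5]}
    - {"dp": [12, 3, 40], "rotation": [0, -0.4, 0]}
    - {"dp": [12, 5, 40], "rotation": [0, 0, 0]}
    - {"dp": [12, 8, 40], "rotation": [0, 0, 0]}
    - {"dp": [12, 8, 40], "rotation": [0, 0, 0]}

```text
t: 1.27
eef_pos: [0.4695, -0.0976, 0.1983]
ee_rot: [-1.569, -0.004, -0.08]
force: [0.7, -1.0, -0.1]
width: 0.0024
```

```bash
python3 -c "
from h import *
to((.511,-.0148,.11))"
```

```text
t 1.27 pos [ 0.4695 -0.0976  0.1983] rot [-1.5687 -0.0041 -0.0797] w 0.0024 F [ 0.7 -1.  -0.1]
dp mm [34.4 88.6 85.6] rot deg [-0.12  0.05  0.24]
```

move_arm:
  deltas:
    - {"dp": [15, 15, 38], "rotation": [0, 0, 0]}
    - {"dp": [13, 20, 32], "rotation": [0, 0, 0]}
    - {"dp": [5, 20, 15], "rotation": [0, 0, 0]}
    - {"dp": [0, 12, 0], "rotation": [0, 0, 0]}
    - {"dp": [0, 0, 0], "rotation": [0, 0, 0]}

```text
t: 1.68
eef_pos: [0.511, -0.0063, 0.1298]
ee_rot: [-1.568, -0.006, -0.071]
force: [-0.9, -0.1, -0.1]
width: 0.0004
```

```bash
python3 -c "
from h import *
to((.511,-.0148,.1))"
```

```text
t 1.68 pos [ 0.511  -0.0063  0.1298] rot [-1.5676 -0.0064 -0.0712] w 0.0004 F [-0.9 -0.1 -0.1]
dp mm [ 0.4 29.8 -8.6] rot deg [-0.18  0.54  0.37]
```

move_arm:
  deltas:
    - {"dp": [0, 8, -8], "rotation": [-0.1, 0.5, 0.3]}
    - {"dp": [0, 12, 0], "rotation": [0, 0, 0]}
    - {"dp": [0, 7, 0], "rotation": [0, 0, 0]}
    - {"dp": [0, 0, 0], "rotation": [0, 0, 0]}

```text
t: 2.02
eef_pos: [0.51, -0.0162, 0.102]
ee_rot: [-1.57, 0.0, -0.081]
force: [-1.2, -0.1, -0.6]
width: 0.0006
```

```bash
python3 -c "
from h import *
to((.511,-.0148,.07))
f=grab('wrist','w1');print(np.round(f['mount'],3).tolist());grab('side','s1')"
```

```text
t 2.02 pos [ 0.51   -0.0162  0.102 ] rot [-1.5701e+00  3.0000e-04 -8.1000e-02] w 0.0006 F [-1.2 -0.1 -0.6]
dp mm [ 0.8 32.   1.5] rot deg [-0.04 -0.02 -0.01]
[[0.0, 0.966, 0.259, -0.07], [-0.001, -0.259, 0.966, -0.159], [1.0, -0.0, 0.001, 0.0], [0.0, 0.0, 0.0, 1.0]]
```

View pics/w1.png

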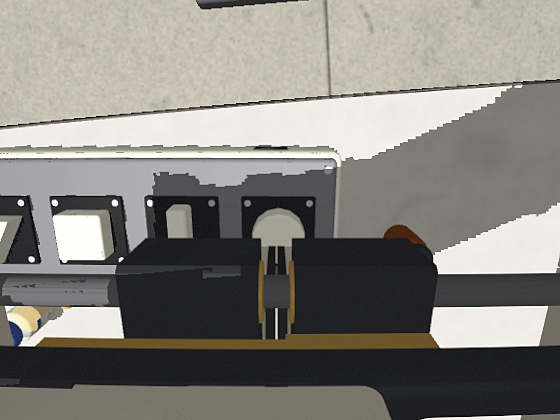

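View pics/s1.png

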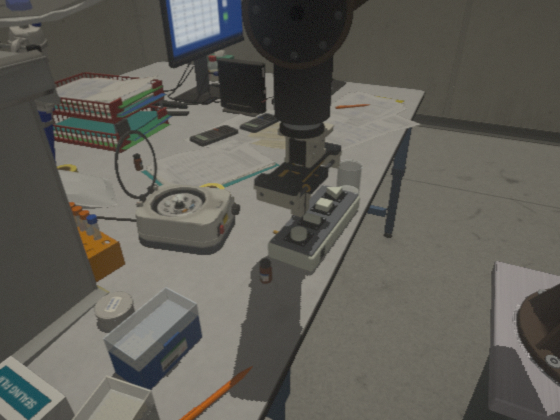

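The wrist view has the round key at (278,225), centred on the finger gap (column 277). The side view shows the shut tips just above it. Descending.

move_arm:
  deltas:
    - {"dp": [0.5, 12, 1], "rotation": [0, 0, 0]}
    - {"dp": [0.3, 9, 0.5], "rotation": [0, 0, 0]}
    - {"dp": [0, 5, 0], "rotation": [0, 0, 0]}
    - {"dp": [0, 1, 0], "rotation": [0, 0, 0]}

```text
t: 2.45
eef_pos: [0.5139, -0.0155, 0.0786]
ee_rot: [-1.568, -0.007, -0.082]
force: [-0.3, -0.2, 1.1]
width: 0.0006
```

move_arm:
  deltas:
    - {"dp": [0, 1, 0], "rotation": [0, 0, 0]}
    - {"dp": [0, 1, 0], "rotation": [0, 0, 0]}

```text
t: 2.62
eef_pos: [0.5141, -0.0156, 0.0769]
ee_rot: [-1.568, -0.007, -0.082]
force: [-0.7, -0.3, -0.6]
width: 0.0006
```

move_arm:
  deltas:
    - {"dp": [-2, 4, 0], "rotation": [0, 0, 0.3]}
    - {"dp": [-1, 4, 0], "rotation": [0, 0, 0]}
    - {"dp": [0, 2, 0], "rotation": [0, 0, 0]}
    - {"dp": [0, 1, 0], "rotation": [0, 0, 0]}

```text
t: 2.95
eef_pos: [0.5114, -0.0151, 0.0659]
ee_rot: [-1.567, -0.003, -0.082]
force: [0.0, 0.4, 0.1]
width: 0.0004
```

move_arm:
  deltas:
    - {"dp": [0, 1, 0], "rotation": [0, 0, 0]}
    - {"dp": [0, 1, 0], "rotation": [0, 0, 0]}

```text
t: 3.12
eef_pos: [0.5114, -0.0151, 0.0636]
ee_rot: [-1.567, -0.003, -0.082]
force: [-0.7, -0.4, 0.5]
width: 0.0007
```

move_arm:
  deltas:
    - {"dp": [0, 1, 0], "rotation": [0, 0, 0]}
    - {"dp": [0, 1, 0], "rotation": [0, 0, 0]}

```text
t: 3.28
eef_pos: [0.5115, -0.015, 0.0614]
ee_rot: [-1.568, -0.003, -0.082]
force: [-1.4, 0.8, 3.1]
width: 0.0006
```

move_arm:
  deltas:
    - {"dp": [0, 1, 0], "rotation": [0, 0, 0]}
    - {"dp": [0, 1, 0], "rotation": [0, 0, 0]}

```text
t: 3.45
eef_pos: [0.5115, -0.015, 0.0596]
ee_rot: [-1.568, -0.003, -0.082]
force: [-1.3, 0.2, 2.7]
width: 0.0003
```

Contact came at z ≈ 0.062 with about 3 N, as described. Continuing toward the stop at about 0.054.

move_arm:
  deltas:
    - {"dp": [0, 1, 0], "rotation": [0, 0, 0]}
    - {"dp": [0, 1, 0], "rotation": [0, 0, 0]}
    - {"dp": [0, 1, 0], "rotation": [0, 0, 0]}

```text
t: 3.7
eef_pos: [0.5115, -0.015, 0.0567]
ee_rot: [-1.568, -0.003, -0.082]
force: [-1.0, 0.3, 2.2]
width: 0.0005
```

move_arm:
  deltas:
    - {"dp": [0, 1, 0], "rotation": [0, 0, 0]}

```text
t: 3.78
eef_pos: [0.5115, -0.0151, 0.0557]
ee_rot: [-1.568, -0.003, -0.082]
force: [-0.6, 0.6, 3.5]
width: 0.0005
```

move_arm:
  deltas:
    - {"dp": [0, 1, 0], "rotation": [0, 0, 0]}

```text
t: 3.87
eef_pos: [0.5115, -0.015, 0.0546]
ee_rot: [-1.568, -0.003, -0.082]
force: [-1.6, -0.4, 4.1]
width: 0.0004
```

move_arm:
  deltas:
    - {"dp": [0, 0.7, 0], "rotation": [0, 0, 0]}

```text
t: 3.95
eef_pos: [0.5116, -0.0151, 0.0541]
ee_rot: [-1.568, -0.004, -0.081]
force: [-5.5, 1.1, 16.2]
width: 0.0003
```

move_arm:
  deltas:
    - {"dp": [0, 0.5, 0], "rotation": [0, 0, 0]}

```text
t: 4.03
eef_pos: [0.5116, -0.0151, 0.0541]
ee_rot: [-1.568, -0.004, -0.081]
force: [-5.8, 2.1, 14.8]
width: 0.0005
```

The stop is reached: z stays at 0.0541 (8 mm of travel) and the force rose to about 16 N. Lifting, then moving to the square key with smaller steps near the bottom.

move_arm:
  deltas:
    - {"dp": [0, -15, 0], "rotation": [0, 0, 0]}
    - {"dp": [0, -20, -10], "rotation": [0, 0, 0.2]}
    - {"dp": [0, -5, -32], "rotation": [0, 0, 0]}
    - {"dp": [0, 0, -35], "rotation": [0, 0, 0]}
    - {"dp": [0, 0, -25], "rotation": [0, 0, 0]}

```text
t: 4.45
eef_pos: [0.505, -0.1159, 0.0952]
ee_rot: [-1.568, -0.002, -0.073]
force: [1.2, 0.1, 0.4]
width: 0.0006
```

```bash
python3 -c "
from h import *
to((.501,-.134,.07))
f=grab('top','t2')
g=f['pixels'];cv2.imwrite('pics/t2z.png',cv2.resize(g[200:275,225:410,::-1],None,fx=4,fy=4))
f=grab('side','s2')
g=f['pixels'];cv2.imwrite('pics/s2z.png',cv2.resize(g[165:285,255:375,::-1],None,fx=4,fy=4))"
```

```text
t 4.45 pos [ 0.505  -0.1159  0.0952] rot [-1.568  -0.002  -0.0732] w 0.0006 F [1.2 0.1 0.4]
dp mm [ -2.7  25.1 -18.4] rot deg [-0.16  0.43  0.11]
```

View pics/s2z.png

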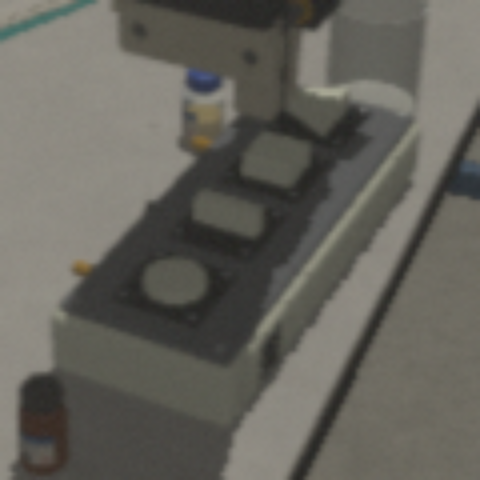

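The round key (zoom 175,282) is clearly down. The bar, square and triangle keys are still up. Now centring on the square key.

move_arm:
  deltas:
    - {"dp": [0, 2, 0], "rotation": [0, 0.4, 0.1]}

```text
t: 4.63
eef_pos: [0.5046, -0.1178, 0.0927]
ee_rot: [-1.568, 0.0, -0.086]
force: [-0.8, -0.0, 1.0]
width: 0.0005
```

```bash
python3 -c "
from h import *
to((.501,-.134,.07))"
```

```text
t 4.63 pos [ 0.5046 -0.1178  0.0927] rot [-1.5681e+00  3.0000e-04 -8.5900e-02] w 0.0005 F [-0.8 -0.   1. ]
dp mm [ -2.2  22.6 -16.5] rot deg [-0.16 -0.31 -0.01]
```

move_arm:
  deltas:
    - {"dp": [-1.5, 2, -9], "rotation": [-0.1, -0.3, 0]}
    - {"dp": [-0.5, 5, -6], "rotation": [0, 0, 0]}
    - {"dp": [0, 5, -1], "rotation": [0, 0, 0]}
    - {"dp": [0, 4, 0], "rotation": [0, 0, 0]}
    - {"dp": [0, 2, 0], "rotation": [0, 0, 0]}

```text
t: 5.05
eef_pos: [0.5009, -0.1334, 0.0717]
ee_rot: [-1.57, 0.001, -0.079]
force: [-0.1, -0.4, -0.4]
width: 0.0003
```

```bash
python3 -c "
from h import *
to((.501,-.134,.065))"
```

```text
t 5.05 pos [ 0.5009 -0.1334  0.0717] rot [-1.5699e+00  1.4000e-03 -7.9100e-02] w 0.0003 F [-0.1 -0.4 -0.4]
dp mm [ 0.2  6.7 -0.6] rot deg [-0.05  0.09 -0.08]
```

move_arm:
  deltas:
    - {"dp": [0, 3, 0], "rotation": [0, 0, 0]}
    - {"dp": [0, 2, 0], "rotation": [0, 0, 0]}
    - {"dp": [0, 1, 0], "rotation": [0, 0, 0]}
    - {"dp": [0, 1, 0], "rotation": [0, 0, 0]}
    - {"dp": [0, 1, 0], "rotation": [0, 0, 0]}

```text
t: 5.47
eef_pos: [0.5007, -0.1321, 0.0618]
ee_rot: [-1.57, 0.003, -0.077]
force: [0.7, 0.6, -0.5]
width: 0.0003
```

move_arm:
  deltas:
    - {"dp": [0, 1, 0], "rotation": [0, 0, 0]}
    - {"dp": [0, 1, 0], "rotation": [0, 0, 0]}
    - {"dp": [0, 1, 0], "rotation": [0, 0, 0]}

```text
t: 5.72
eef_pos: [0.5008, -0.1321, 0.0593]
ee_rot: [-1.57, 0.003, -0.076]
force: [-2.2, 0.0, 2.4]
width: 0.0006
```

move_arm:
  deltas:
    - {"dp": [0, 1, 0], "rotation": [0, 0, 0]}
    - {"dp": [0, 1, 0], "rotation": [0, 0, 0]}
    - {"dp": [0, 1, 0], "rotation": [0, 0, 0]}

```text
t: 5.97
eef_pos: [0.5008, -0.1321, 0.0565]
ee_rot: [-1.57, 0.002, -0.077]
force: [-0.7, 1.2, 3.1]
width: 0.0005
```

move_arm:
  deltas:
    - {"dp": [0, 0.8, 0], "rotation": [0, 0, 0]}

```text
t: 6.05
eef_pos: [0.5008, -0.1321, 0.0557]
ee_rot: [-1.57, 0.002, -0.077]
force: [-1.1, 0.9, 2.4]
width: 0.0004
```

move_arm:
  deltas:
    - {"dp": [0, 0.5, 0], "rotation": [0, 0, 0]}

```text
t: 6.13
eef_pos: [0.5007, -0.1321, 0.0551]
ee_rot: [-1.57, 0.002, -0.077]
force: [-1.3, 0.5, 3.4]
width: 0.0004
```

move_arm:
  deltas:
    - {"dp": [0, 0.5, 0], "rotation": [0, 0, 0]}

```text
t: 6.22
eef_pos: [0.5008, -0.1321, 0.0546]
ee_rot: [-1.57, 0.002, -0.077]
force: [-1.9, 0.2, 3.0]
width: 0.0008
```

move_arm:
  deltas:
    - {"dp": [0, 0.4, 0], "rotation": [0, 0, 0]}

```text
t: 6.3
eef_pos: [0.5008, -0.1321, 0.0542]
ee_rot: [-1.57, 0.002, -0.077]
force: [-3.4, 1.8, 10.2]
width: 0.0005
```

move_arm:
  deltas:
    - {"dp": [0, 0.3, 0], "rotation": [0, 0, 0]}

```text
t: 6.38
eef_pos: [0.5008, -0.1321, 0.0542]
ee_rot: [-1.57, 0.002, -0.076]
force: [-3.9, 0.8, 10.0]
width: 0.0005
```

The square key is at its stop: z stays at 0.0542 with 10 N. Lifting and moving to the bar key.

move_arm:
  deltas:
    - {"dp": [0, -15, 0], "rotation": [0, 0, 0]}
    - {"dp": [0, -15, 8], "rotation": [0, 0.2, 0]}
    - {"dp": [0, -3, 20], "rotation": [0, 0, 0]}
    - {"dp": [0, 0, 18], "rotation": [0, 0, 0]}
    - {"dp": [0, 0, 5], "rotation": [0, 0, 0]}

```text
t: 6.8
eef_pos: [0.5053, -0.0808, 0.0875]
ee_rot: [-1.57, 0.002, -0.084]
force: [0.3, 0.5, 0.0]
width: 0.0006
```

```bash
python3 -c "
from h import *
to((.506,-.0748,.07))"
```

```text
t 6.8 pos [ 0.5053 -0.0808  0.0875] rot [-1.5699  0.0022 -0.0836] w 0.0006 F [0.3 0.5 0. ]
dp mm [ 0.2 17.5  6. ] rot deg [-0.05 -0.17 -0.13]
```

move_arm:
  deltas:
    - {"dp": [0, 2, 4], "rotation": [0, -0.1, -0.1]}
    - {"dp": [0, 4, 0], "rotation": [0, 0, 0]}
    - {"dp": [0, 5, 0], "rotation": [0, 0, 0]}
    - {"dp": [0, 3, 0], "rotation": [0, 0, 0]}
    - {"dp": [0, 1, 0], "rotation": [0, 0, 0]}

```text
t: 7.22
eef_pos: [0.5055, -0.0765, 0.0701]
ee_rot: [-1.57, 0.001, -0.08]
force: [0.8, 0.3, 0.6]
width: 0.0006
```

```bash
python3 -c "
from h import *
to((.506,-.0748,.065))
f=grab('side','s3')
g=f['pixels'];cv2.imwrite('pics/s3z.png',cv2.resize(g[165:285,255:375,::-1],None,fx=4,fy=4))
to((.506,-.0748,.065))
"
```

```text
t 7.22 pos [ 0.5055 -0.0765  0.0701] rot [-1.5698e+00  7.0000e-04 -7.9800e-02] w 0.0006 F [0.8 0.3 0.6]
dp mm [0.3 5.1 1.7] rot deg [-0.06  0.04 -0.04]
t 7.27 pos [ 0.5053 -0.0766  0.07  ] rot [-1.57e+00  1.20e-03 -8.00e-02] w 0.0007 F [-0.6 -0.  -0.3]
dp mm [0.5 5.  1.8] rot deg [-0.05  0.03 -0.07]
```

View pics/s3z.png

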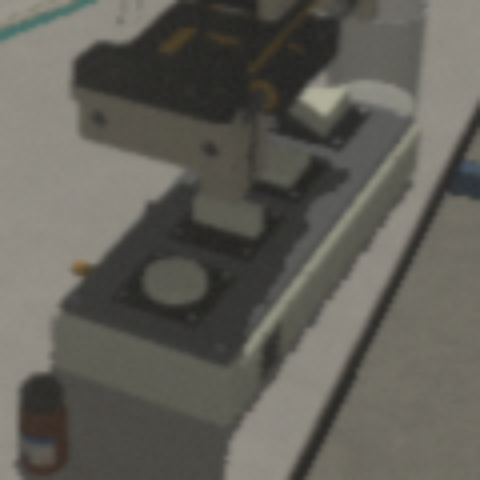

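The tips are over the bar key (zoom 228,205). The round key is down, the square key looks low (zoom 285,165), and the triangle is up.

move_arm:
  deltas:
    - {"dp": [0.3, 3, 1.5], "rotation": [0, 0, 0]}
    - {"dp": [0, 2, 0.3], "rotation": [0, 0, 0]}
    - {"dp": [0, 1, 0], "rotation": [0, 0, 0]}

```text
t: 7.52
eef_pos: [0.5056, -0.0757, 0.063]
ee_rot: [-1.57, 0.002, -0.082]
force: [-0.3, 0.1, -0.2]
width: 0.0007
```

move_arm:
  deltas:
    - {"dp": [0, 1, 0], "rotation": [0, 0, 0]}
    - {"dp": [0, 1, 0], "rotation": [0, 0, 0]}

```text
t: 7.68
eef_pos: [0.5055, -0.0758, 0.0608]
ee_rot: [-1.57, 0.002, -0.082]
force: [-1.4, 0.4, 3.3]
width: 0.0005
```

move_arm:
  deltas:
    - {"dp": [0, 1, 0], "rotation": [0, 0, 0]}
    - {"dp": [0, 1, 0], "rotation": [0, 0, 0]}

```text
t: 7.85
eef_pos: [0.5056, -0.0758, 0.0591]
ee_rot: [-1.57, 0.002, -0.082]
force: [-2.3, -0.4, 3.9]
width: 0.0005
```

move_arm:
  deltas:
    - {"dp": [0, 1, 0], "rotation": [0, 0, 0]}
    - {"dp": [0, 1, 0], "rotation": [0, 0, 0]}
    - {"dp": [0, 0.9, 0], "rotation": [0, 0, 0]}

```text
t: 8.1
eef_pos: [0.5055, -0.0758, 0.0563]
ee_rot: [-1.57, 0.002, -0.081]
force: [-1.0, 0.2, 3.2]
width: -0.0
```

move_arm:
  deltas:
    - {"dp": [0, 0.7, 0], "rotation": [0, 0, 0]}

```text
t: 8.18
eef_pos: [0.5056, -0.0758, 0.0556]
ee_rot: [-1.57, 0.002, -0.081]
force: [-0.9, 0.0, 3.1]
width: 0.0005
```

move_arm:
  deltas:
    - {"dp": [0, 0.5, 0], "rotation": [0, 0, 0]}

```text
t: 8.27
eef_pos: [0.5055, -0.0758, 0.055]
ee_rot: [-1.57, 0.002, -0.081]
force: [-1.5, 0.1, 3.0]
width: 0.0007
```

move_arm:
  deltas:
    - {"dp": [0, 0.5, 0], "rotation": [0, 0, 0]}

```text
t: 8.35
eef_pos: [0.5056, -0.0758, 0.0545]
ee_rot: [-1.57, 0.001, -0.081]
force: [-3.1, 0.7, 3.0]
width: 0.0001
```

move_arm:
  deltas:
    - {"dp": [0, 0.4, 0], "rotation": [0, 0, 0]}

```text
t: 8.43
eef_pos: [0.5056, -0.0758, 0.0542]
ee_rot: [-1.57, 0.001, -0.081]
force: [-3.6, 1.5, 9.8]
width: 0.0003
```

move_arm:
  deltas:
    - {"dp": [0, 0.3, 0], "rotation": [0, 0, 0]}

```text
t: 8.52
eef_pos: [0.5056, -0.0758, 0.0542]
ee_rot: [-1.57, 0.001, -0.081]
force: [-3.6, 1.5, 10.3]
width: 0.0005
```

The bar key is at its stop too (0.0542, 10 N). Lifting clear so I can check all four.

move_arm:
  deltas:
    - {"dp": [0, -15, 0], "rotation": [0, 0, 0]}
    - {"dp": [0, -35, 0], "rotation": [0, 0, 0]}
    - {"dp": [0, -40, 0], "rotation": [0, 0, 0]}
    - {"dp": [0, -40, 0], "rotation": [0, 0, 0]}
    - {"dp": [0, -20, -20], "rotation": [0, 0, 0]}

```text
t: 8.93
eef_pos: [0.5011, -0.0952, 0.2035]
ee_rot: [-1.574, 0.014, -0.08]
force: [1.7, -0.1, 0.2]
width: 0.0007
```

move_arm:
  deltas:
    - {"dp": [0, 0, -40], "rotation": [0, 0, 0]}
    - {"dp": [0, 0, -40], "rotation": [0, 0, 0]}
    - {"dp": [0, 0, -40], "rotation": [0, 0, 0]}
    - {"dp": [0, 0, -40], "rotation": [0, 0, 0]}
    - {"dp": [0, 0, -40], "rotation": [0, 0, 0]}

```text
t: 9.35
eef_pos: [0.4909, -0.2982, 0.213]
ee_rot: [-1.573, -0.005, -0.069]
force: [1.6, 0.7, 0.4]
width: 0.0007
```

move_arm:
  deltas:
    - {"dp": [0, 0, -40], "rotation": [0, 0, 0]}
    - {"dp": [0, 0, -40], "rotation": [0, 0, 0]}
    - {"dp": [0, 0, -30], "rotation": [0, 0, 0]}
    - {"dp": [0, 0, -10], "rotation": [0, 0, 0]}
    - {"dp": [0, 0, 0], "rotation": [0, 0, 0]}

```text
t: 9.77
eef_pos: [0.4797, -0.4307, 0.2106]
ee_rot: [-1.573, -0.004, -0.076]
force: [-0.2, 0.7, -0.1]
width: 0.0004
```

```bash
python3 -c "
from h import *
to((.506,-.0748,.065))
f=grab('side','s4')
g=f['pixels'];a=cv2.resize(g[165:285,255:375,::-1],None,fx=4,fy=4,interpolation=cv2.INTER_CUBIC);cv2.imwrite('pics/s4z.png',a)
f=grab('top','t4')
g=f['pixels'];cv2.imwrite('pics/t4z.png',cv2.resize(g[200:275,200:400,::-1],None,fx=4,fy=4,interpolation=cv2.INTER_CUBIC))
for c in [(252,242),(281,244),(309,246),(338,248)]:
  z=np.median(f['z_map'][c[1]-3:c[1]+4,c[0]-1:c[0]+2]); o,d,_=ray(f,[c]); print(np.round(o+d[0]*z,4))
"
```

```text
t 9.77 pos [ 0.4797 -0.4307  0.2106] rot [-1.5733 -0.0042 -0.0756] w 0.0004 F [-0.2  0.7 -0.1]
dp mm [ -1.3 144.7 357.3] rot deg [0.14 0.29 0.24]
[ 0.5132 -0.0144  0.0539]
[ 0.5076 -0.0754  0.0544]
[ 0.5022 -0.1342  0.054 ]
[ 0.4968 -0.1936  0.0622]
```

View pics/s4z.png

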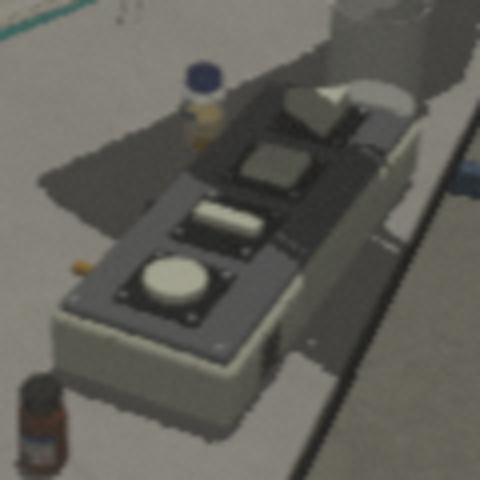

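View pics/t4z.png

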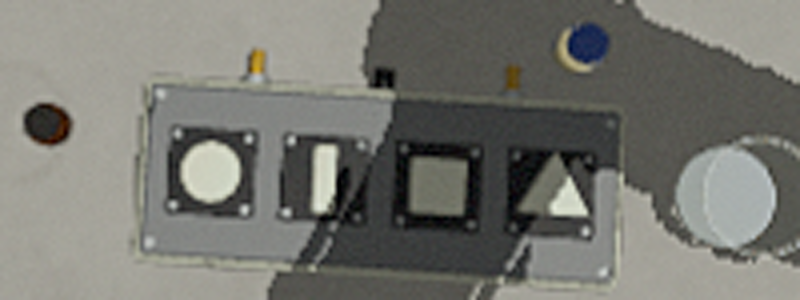

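The pictures show the round, bar and square keys down; the top camera's depth puts their tops at about 0.054. The triangle is up at 0.062, and the vials and beaker are where they were. The arm is clear of everything, so I'll hand in.

```bash
python3 -c "
from h import *
print(arm.job_done())"
```

```text
the job is handed in; nothing more can be done
None
```

The vacuum controller is started: I pressed the round key, then the square key, then the bar key to their bottom stops with the shut fingertips. I handed the job in at about 10 s, with the arm lifted clear to the side.

- **Key heights:** the top camera's depth put the round, square and bar tops at about 54 mm, which is 8 mm of travel. The three-cornered key was still up at 62 mm.
- **Force:** each key moved at about 3 N. At the stops I read about 16 N on the round key, because my last step there was coarser. The square and bar keys read about 10 N with finer steps.
- **Vials and beaker:** both vials and the beaker looked unmoved in the last pictures.
- **Disagreement:** the two cameras differed by up to 2 mm on key positions, within their calibration. No check failed.

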